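Sort the label rolls onto their spindles

ROBOT

A 7-joint arm with a two-finger parallel gripper is mounted at the origin on the work surface; the furniture and walls round the work are solid. World frame = base frame: x ahead of the robot, y to its left, z up, the work surface at z = 0. Lengths are in mm, angles in degrees, forces in N, time in s.
With the tool pointing down it reaches from about 400 to 925 mm from the base axis. Payload 5.6 kg.
Tool frame: the origin (TCP) lies midway between the tips of the shut fingers; the grasp point (between the pads) lies manip.pinch_z behind it (manip.pinch_z is the distance from the TCP to the grasp point, in mm); z points along the fingers, y is the line along which they close (so a half turn about z gives the same grasp; the last joint's range is limited). The gripper opens to 85 mm and grips with 20 to 120 N. Pads are 22 mm wide; open, the fingers measure 114 mm over their backs; the gripper's body (76 mm by 85 mm) begins 54 mm behind the grasp point. The pads swing forward as they close: fully open they stand 13 mm farther back than shut.
Start: joints at [-69.156, 26.786, -0.665, 91.828, 0.344, 61.387, -3.226], TCP at [257.227, 596.944, 231.29] pointing down, gripper open.
Joint ranges: [-144.91, 144.91], [-17.63, 115.5], [-89.93, 88.59], [15.96, 139.68], [-74.01, 254.01], [8.47, 105.57], [-167.45, 167.45]. Speed limits (degrees/s): [147.25, 147.25, 180, 180, 180, 180, 180].

INTERFACE

Orientations are given as [roll, pitch, yaw] about the fixed x, y, z axes, in that order (R = Rz(yaw) Ry(pitch) Rx(roll)).
In Python, from station import manip gives the robot as it stands.
- The arm moves only by the shell command python3 -m jog 'ROWS' [FORCE]. ROWS is JSON, one flat list of numbers, 7 for each row, row after row: the opening, from -1 (shut) to 1 (fully open), then the shift along the tool's x, y, z each as a share of 0.025 m, from -1 to 1, then the turn, a rotation vector about the tool's x, y, z each as a share of 0.1 rad, from -1 to 1. In form: [gripper, tx, ty, tz, ax, ay, az, gripper, tx, ty, tz, ax, ay, az, ...]. A call has 1 to 10 rows; each row shifts and turns the commanded pose from where the row before left it, along the tool's axes as they then stand; what a row does not reach is not made up. A row lasts 1/12 s, in which the tool goes at most 41.7 mm and 7.16 degrees, less where a joint would pass 70% of its speed; a pose out of reach is approached as far as the arm can. A call with a number of a shift or a turn outside -1 to 1 is refused whole. A call with a gripper value outside its range is refused whole. The fingers move at their own pace and stop on an object; FORCE is the grip in N (left out, the last holds). Time passes only in rows, so rows that do not move let the fingers close. It gives the time, the measured TCP pose, the force, the opening and the grip force at its end, in the units of the state.
- manip.get_obs(): the state, without advancing time (a new reading comes with each control period).
- manip.get_image(name): name is "scene" or "side" or "wrist"; returns a dict with "frame" (384x512x3 uint8, red, green, blue), "K" (3x3 intrinsics, pixels), "xyz" and "rotation" of the camera in the world. Camera axes: x right, y down, z forward; pixel columns grow to the right and rows downward; lengths in mm; the calibration is good to about 2 mm. A picture is of the moment at which its call begins. There is no depth.
- manip.close_job(): hands the job in; it is judged then, once.
The state is a dict: "clock": time; "joint_pos": joint angles; "joint_velocities": joint speeds; "tau": joint torques, N m; "tcp_pos": TCP position; "tcp_rot": TCP orientation; "wrist_force": force on the tool from outside, world axes, zero at the start; "torque": the same for the moment, N m; "opening": finger opening in mm; "grasp_force": force on a finger pad.
Only numpy, scipy, OpenCV 4.12 (cv2) and the standard library are available. Lean on these libraries where they do the work, as an engineer would, in place of code of your own. Each camera call takes 0.05 s, during which the arm holds its last target. There are 200 camera calls.

TASK

Sort the loose label rolls back onto their two stands by core size: the white rolls with the small core on the thin spindle, the yellow rolls with the large core on the thick spindle, each lying flat, and on each spindle the full roll at the bottom with the part-used roll on top of it, so that the opened one gets used first. The empty cardboard core goes in the larger, empty compartment of the black tray. Do not shift the small blue clip box.

Things in the scene. Friction and masses are not known exactly. Their poses are not given: they have to be found in the camera images.
- white_full: full roll of white labels lying flat: outer diameter 68 mm, height 28 mm, small brown cardboard core with a through hole of 26 mm, 0.13 kg. Origin: centre of the underside, z up along the roll's axis
- white_part: part-used (visibly thinner) roll of white labels lying flat: outer diameter 48 mm, height 28 mm, the same small core with a through hole of 26 mm, 0.06 kg. Origin: centre of the underside, z up along the axis
- yellow_full: full roll of yellow labels lying flat: outer diameter 68 mm, height 28 mm, large brown cardboard core with a through hole of 44 mm, 0.10 kg. Origin: centre of the underside, z up along the axis
- yellow_part: part-used (visibly thinner) roll of yellow labels lying flat: outer diameter 58 mm, height 28 mm, the same large core with a through hole of 44 mm, 0.05 kg. Origin: centre of the underside, z up along the axis
- empty_core: bare brown cardboard core with no labels left on it, a short tube standing on end: outer diameter 50 mm, hole 44 mm, height 28 mm, 0.02 kg. Origin: centre of the underside, z up along the axis
- thin_spindle: fixed stand: round grey foot of 88 mm diameter and 6 mm height with an upright thin steel spindle of 10 mm diameter in its centre, round-ended, its top 56 mm above the table. Origin: centre of the foot's underside, z up along the spindle. A roll at the bottom rests on the foot, 6 mm above the origin; a second one rests on the first, 34 mm above the origin
- thick_spindle: fixed stand, as the other but with a thick steel spindle of 28 mm diameter: round grey foot of 88 mm diameter and 6 mm height, top of the spindle 56 mm above the table. Origin: centre of the foot's underside, z up along the spindle; rolls rest 6 mm and 34 mm above the origin
- scrap_tray: fixed black open tray, 150 mm along its x, 220 mm along its y, walls 42 mm high and 2 to 3 mm thick, floor 2 mm thick. Origin: centre of the underside. A partition across it at y = -20 mm, 35 mm high, leaves a larger compartment that is empty (y from -19 to +108 mm, x from -72 to +72 mm, centre at x = 0, y = +44 mm) and a smaller one that holds a marker and a glue stick
- clip_box: small dark blue box of clips, 40 x 50 x 18 mm, lying loose among the work; a bystander. Origin: centre of the underside
There are look-alikes about, which are no part of the job. Leave any green or red look-alike of the yellow_part alone.

How it is judged (in metres and radians):
At the end, for the whole second after the job is handed in: Thin spindle: white full roll flat on the foot, white part-used roll flat on it; thick spindle: the same with the yellow rolls (axes within 12 mm, heights within 4 mm, tilt under 0.1 rad); empty core inside the tray's larger compartment; all released and at rest (horizontal distance between each of white_full, white_part and thin_spindle below 0.012 m and z of white_full in the frame of thin_spindle between 0.002 and 0.01 m and angle between each of white_full, white_part, yellow_full, yellow_part's own z axis and vertical below 0.1 rad and linear speed of each of white_full, white_part, yellow_full, yellow_part, empty_core below 0.01 m/s and z of white_part in the frame of thin_spindle between 0.03 and 0.038 m and horizontal distance between each of yellow_full, yellow_part and thick_spindle below 0.012 m and z of yellow_full in the frame of thick_spindle between 0.002 and 0.01 m and z of yellow_part in the frame of thick_spindle between 0.03 and 0.038 m and x of empty_core in the frame of scrap_tray between -0.073 and 0.073 m and y of empty_core in the frame of scrap_tray between -0.019 and 0.109 m and z of empty_core in the frame of scrap_tray between -0.003 and 0.035 m); the robot touches nothing.
It fails at once if the clip box is shifted by more than 25 mm (distance of clip_box from where it was at the start of the episode above 0.025 m).
It also fails if it takes over 118 s, if anything falls off the work surface, if the arm or the gripper's body presses on something with over 40 N, if the wrist force passes 120 N, or if a joint passes its speed limit or range.

## Working session

There is one attempt and no reset: what is moved stays moved. The work goes in short steps, Python scripts to look and compute and a shell command to move; the robot and the scene stay as the last step left them, time stands still between calls to the robot, and variables do not carry over. Pictures are saved under pics/ and viewed, at most 14 in all, crops included, and the job is handed in when it is done.

```bash
ls; mkdir -p pics
python3 - <<'E'
from station import manip
import cv2,json
print(manip.get_obs(), manip.pinch_z)
for n in ["scene","side","wrist"]:
    d=manip.get_image(n); cv2.imwrite(f"pics/{n}0.png",d["frame"][:,:,::-1])
    print(n,d["K"],d["xyz"],d["rotation"])
E
```

```text
pics
{'clock': 0.0, 'joint_pos': array([-69.1562796 ,  26.83535535,  -0.66520923,  91.88265703,
         0.34409347,  61.38566306,  -3.22688384]), 'joint_velocities': array([-0.0135807 , -0.0571637 , -0.04835942, -0.06341111,  0.02333659,
       -0.09171156,  0.13104847]), 'tau': array([ 4.65243756e-04, -5.32392704e+01,  2.17225053e-02, -2.51305407e+01,
        1.14549341e-02,  7.81510666e-03,  1.21443642e-05]), 'tcp_pos': array([257.01810131, 596.40899554, 230.3330855 ]), 'tcp_rot': array([-1.79898556e+02,  7.20646810e-03,  1.56688305e+02]), 'wrist_force': array([-0.23555811, -0.0836196 ,  0.78877281]), 'torque': array([ 0.01941928, -0.02073312, -0.02656859]), 'grasp_force': 0.0, 'opening': 85.25865484854417} 18.700000000000003
scene [[347.63075034   0.         261.07719891]
 [  0.         347.63075034 189.17536669]
 [  0.           0.           1.        ]] [ -69.38571265 -510.12810853  727.46396985] [-135.05049587   -0.2356765   -45.23632357]
side [[499.17680172   0.         253.48601692]
 [  0.         499.17680172 190.79525354]
 [  0.           0.           1.        ]] [ 236.00860027 1153.90482047  494.57504181] [-110.18244467   -0.60395327 -171.59803547]
wrist [[285.13097681   0.         254.14148124]
 [  0.         285.13097681 190.37308008]
 [  0.           0.           1.        ]] [182.38531562 629.54576661 373.73079073] [1.61467733e+02 5.73741565e-02 6.66576996e+01]
```

View images.

View pics/scene0.png

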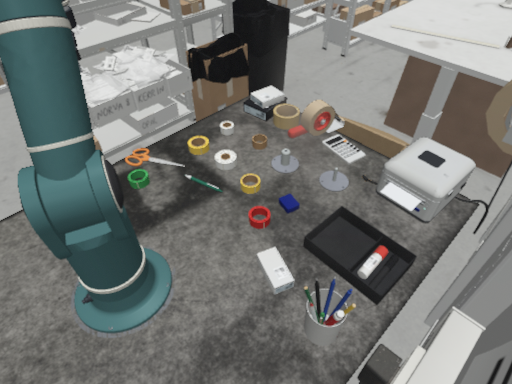

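View pics/side0.png

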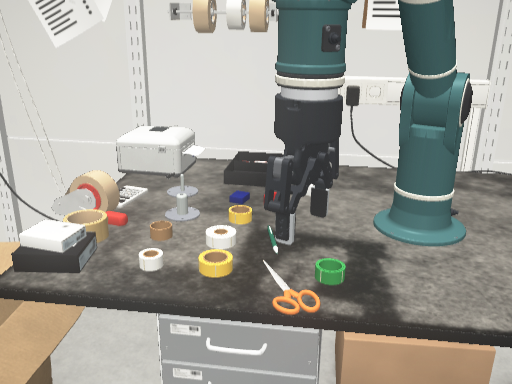

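View pics/wrist0.png

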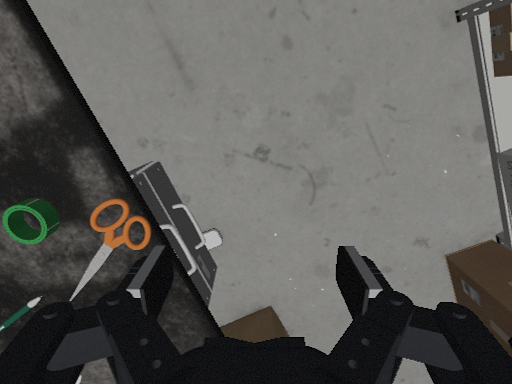

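The scene camera shows these candidates:
- **Yellow rolls:** (199,145) looks full and (250,183) looks part-used.
- **White rolls:** (226,159) looks full and (227,128) looks part-used.
- **Empty core:** brown core at (259,141). The look-alike is the tape roll at (286,116).
- **Leave alone:** green ring (138,179), red ring (260,217).
- **Stands and the rest:** thick spindle (285,160), thin spindle (335,178), tray (358,252), clip box (289,203).

Next I'll measure positions and sizes by fitting silhouettes in the scene and side views.

```bash
cat > h.py <<'E'
import numpy as np, cv2
from scipy.spatial.transform import Rotation as R
from scipy.optimize import least_squares
from station import manip
class Cam:
    def __init__(s,name):
        d=manip.get_image(name); s.img=d["frame"]; s.K=np.array(d["K"]); s.t=np.array(d["xyz"])
        s.R=R.from_euler("xyz",d["rotation"],degrees=True).as_matrix()
    def proj(s,P):
        q=(np.atleast_2d(P)-s.t)@s.R@s.K.T; return q[:,:2]/q[:,2:]
    def ray(s,uv,z):
        d=s.R@np.linalg.solve(s.K,[uv[0],uv[1],1]); return s.t+d*(z-s.t[2])/d[2]
A=np.linspace(0,2*np.pi,48,endpoint=False)
def cyl(x,y,z0,D,H=28):
    c=np.c_[x+D/2*np.cos(A),y+D/2*np.sin(A)]
    return np.vstack([np.c_[c,0*A+z0],np.c_[c,0*A+z0+H]])
def hull(p): return cv2.convexHull(p.astype(np.float32))
def cen(h):
    m=cv2.moments(h); return np.array([m["m10"],m["m01"]])/m["m00"], m["m00"]
def blob(img,uv,lo,hi,r=30):
    """hull of the colour blob nearest to uv (HSV bounds)"""
    m=cv2.inRange(cv2.cvtColor(img,cv2.COLOR_RGB2HSV),np.array(lo),np.array(hi))
    n,l,st,c=cv2.connectedComponentsWithStats(m)
    k=[i for i in range(1,n) if st[i,4]>25 and np.hypot(*(c[i]-uv))<r]
    if not k: return None
    i=max(k,key=lambda i:st[i,4]); ys,xs=np.where(l==i)
    pts=np.vstack([np.c_[xs+a,ys+b] for a in(-.5,.5) for b in(-.5,.5)])
    return hull(pts)
def fit(obs,D,z0=0,H=28,x0=(600,100)):
    """obs: list of (cam,hull) -> x,y, residual px, area ratios seen/model"""
    f=lambda p:np.concatenate([cen(hull(c.proj(cyl(p[0],p[1],z0,D,H))))[0]-cen(h)[0] for c,h in obs])
    s=least_squares(f,x0,diff_step=1e-3)
    return s.x,np.round(s.fun,1),[round(cen(h)[1]/cen(hull(c.proj(cyl(*s.x,z0,D,H))))[1],2) for c,h in obs]
YEL=((18,110,90),(32,255,255)); WHI=((0,0,150),(179,45,255)); BRO=((8,60,60),(19,200,215)); BLU=((112,150,40),(125,255,255))
E
python3 - <<'E'
from h import *
S,D=Cam("scene"),Cam("side")
for n,a,b,col,Ds in [("yfull?",(199,145),(215,263),YEL,(68,58)),("ypart?",(250,183),(240,214),YEL,(68,58)),("wfull?",(226,159),(221,237),WHI,(68,48)),("wpart?",(227,128),(151,260),WHI,(68,48)),("core?",(259,141),(161,231),BRO,(50,))]:
    hs=[(c,blob(c.img,uv,*col,r=14)) for c,uv in((S,a),(D,b))]
    hs=[x for x in hs if x[1] is not None]
    for d in Ds: print(n,d,len(hs),*fit(hs,d))
    for c,h in hs: print("   bbox",cv2.boundingRect(h))
for n,a,b,z in [("thick foot",(285,164),(182,214),6),("thin foot",(335,181),(181,191),6),("clip",(289,203),(240,197),18),("red",(260,217),None,28),("green",(138,179),(330,271),28),("tape",(286,116),(86,225),28),("tapetop",(326,118),None,60)]:
    print(n,S.ray(a,z)[:2].round(), D.ray(b,z)[:2].round() if b else "")
print([S.ray(u,42)[:2].round() for u in((342,210),(414,255),(375,295),(305,249))])
print("thick top",S.ray((285,152),56),D.ray((182,195),56),"thin",S.ray((335,169),56),D.ray((182,171),56))
c=[cv2.resize(S.img[95:230,120:370],None,fx=3.2,fy=3.2,interpolation=cv2.INTER_CUBIC)]
cv2.imwrite("pics/crop1.png",c[0][:,:,::-1])
E
```

```text
yfull? 68 2 [437.18548801 284.83346408] [-0.4  0.4 -0.3 -0.2] [1.09, 1.03]
yfull? 58 2 [437.16310358 284.99591566] [-0.4  0.4 -0.3 -0.2] [1.4, 1.31]
   bbox (186, 134, 23, 21)
   bbox (197, 248, 36, 30)
ypart? 68 2 [431.43648632  29.14492299] [-0.2  0.4 -0.3  0. ] [0.8, 0.8]
ypart? 58 2 [431.40337548  29.15389351] [-0.2  0.3 -0.3 -0. ] [1.03, 1.0]
   bbox (239, 173, 22, 21)
   bbox (228, 204, 24, 20)
wfull? 68 1 [455.87357545 168.0615194 ] [-0.  0.] [0.99]
wfull? 48 1 [455.62106335 167.82621042] [ 0. -0.] [1.71]
   bbox (213, 148, 24, 22)
wpart? 68 1 [573.92290792 295.55299643] [-0.  0.] [0.52]
wpart? 48 1 [573.683591   295.33040671] [0. 0.] [0.89]
   bbox (219, 120, 15, 15)
core? 50 2 [594.04560771 153.52281989] [-0.2  0.3 -0.2 -0.1] [1.05, 1.05]
   bbox (251, 133, 16, 17)
   bbox (149, 219, 23, 22)
thick foot [577.  21.] [577.  36.]
thin foot [ 626. -138.] [ 626. -124.]
clip [ 452. -106.] [449. -76.]
red [353. -91.] 
green [204. 263.] [210. 307.]
tape [756. 178.] [757. 186.]
tapetop [806.  42.] 
[array([ 514., -235.]), array([ 517., -438.]), array([ 364., -428.]), array([ 350., -246.])]
thick top [574.18668093  21.27365306  56.        ] [575.95153322  33.64178094  56.        ] thin [ 618.82277818 -133.48861123   56.        ] [ 629.65377738 -152.97675405   56.        ]
```

View pics/crop1.png

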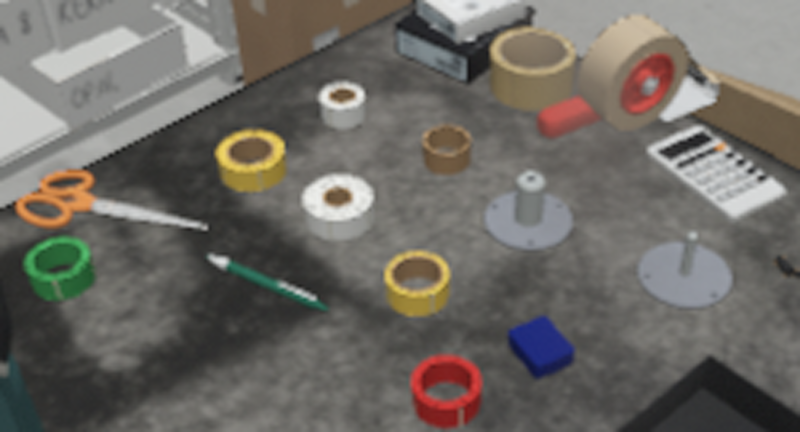

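The crop confirms the choice:
- **Full yellow:** crop (251,158), measures 68 mm.
- **Part-used yellow:** crop (417,281), measures 58 mm.
- **Full white:** crop (338,205), small core.
- **Part-used white:** crop (342,103).
- **Bare core:** crop (446,148). The big tape roll at (532,68), the red ring and the green ring are not part of the job.

Next I turn the tool to yaw 90, so tool x = +Y, y = +X and z = down, then move to a survey point.

```bash
python3 -m jog '[1,0,0,0,0,0,1, 1,0,0,0,0,0,1, 1,0,0,0,0,0,1, 1,0,0,0,0,0,1, 1,0,0,0,0,0,1, 1,0,0,0,0,0,1, 1,0,0,0,0,0,1, 1,0,0,0,0,0,1, 1,0,0,0,0,0,1, 1,0,0,0,0,0,1]'
python3 -m jog '[1,0,0,0,0,0,1, 1,0,0,0,0,0,0.64, 1,-0.95,0.4,0,0,0,0, 1,-0.95,0.4,0,0,0,0, 1,-0.95,0.4,0,0,0,0, 1,-0.95,0.4,0,0,0,0, 1,-0.95,0.4,0,0,0,0, 1,-0.95,0.4,0,0,0,0, 1,-0.95,0.4,0,0,0,0, 1,-0.95,0.4,0,0,0,0]'
python3 -m jog '[1,-1,0.4,0,0,0,0, 1,-1,0.4,0,0,0,0, 1,-1,0.4,0,0,0,0, 1,-1,0.4,0,0,0,0, 1,-1,0.4,0,0,0,0, 1,-1,0.4,0,0,0,0, 1,-1,0.4,0,0,0,0, 1,-1,0.4,0,0,0,0, 1,-1,0.4,0,0,0,0, 1,-1,0.4,0,0,0,0]'
python3 -m jog '[1,-1,0.4,0,0,0,0, 1,-1,0.4,0,0,0,0, 1,-1,0.4,0,0,0,0, 1,-1,0.4,0,0,0,0, 1,-1,0.4,0,0,0,0, 1,-1,0.4,0,0,0,0, 1,-1,0.4,0,0,0,0, 1,-1,0.4,0,0,0,0, 1,-1,0.4,0,0,0,0, 1,-1,0.4,0,0,0,0]'
python3 -m jog '[1,0,0,0,0,0,0, 1,0,0,0,0,0,0]'
python3 - <<'E'
from h import *
S=Cam("scene"); W=Cam("wrist")
print(manip.get_obs()["tcp_rot"],W.t,[S.ray(u,8)[:2].round() for u in((185,175),(222,191))])
cv2.imwrite("pics/wr1.png",W.img[:,:,::-1])
E
```

```text
clock: 1.08
tcp_pos: [257.1, 596.9, 231.1]
tcp_rot: [-180.0, 0.0, 99.1]
wrist_force: [-0.2, 0.9, -0.3]
opening: 85.4
grasp_force: 0.0
clock: 1.92
tcp_pos: [337.5, 405.7, 231.3]
tcp_rot: [180.0, -0.0, 90.0]
wrist_force: [0.6, 0.5, -0.0]
opening: 85.6
grasp_force: 0.0
clock: 2.75
tcp_pos: [437.5, 155.7, 231.5]
tcp_rot: [180.0, -0.0, 90.0]
wrist_force: [-0.1, -0.6, -0.4]
opening: 85.0
grasp_force: 0.0
clock: 3.58
tcp_pos: [537.5, -94.2, 231.3]
tcp_rot: [180.0, -0.0, 90.0]
wrist_force: [0.8, 0.5, -0.1]
opening: 85.4
grasp_force: 0.0
clock: 3.75
tcp_pos: [537.1, -94.6, 231.2]
tcp_rot: [-180.0, 0.0, 89.8]
wrist_force: [0.0, 0.7, 0.1]
opening: 85.2
grasp_force: 0.0
[-1.79959464e+02 -4.27532129e-02  9.00428173e+01] [537.38833308 -10.79672859 374.36539902] [array([322., 200.]), array([357.,  69.])]
```

View pics/wr1.png

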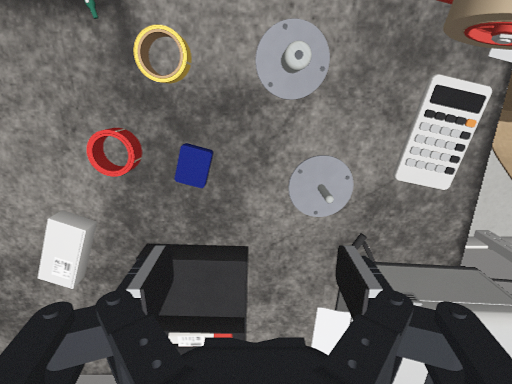

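The wrist view shows the thick foot at (293,58), the thin foot at (321,186), the clip box at (194,165) and yellow_part at (161,53).

Run:
```python
from h import *
W=Cam("wrist"); S=Cam("scene"); D=Cam("side")
g=((105,8,95),(135,70,215))
for n,uv in(("thick",(293,58)),("thin",(321,186))):
    print(n,W.ray(uv,6)[:2])
    h=blob(W.img,uv,*g,r=25)
    if h is not None: print(cv2.boundingRect(h),fit([(W,h)],88,0,6))
print("tops",W.ray((298,55),56),W.ray((329,200),56), W.ray((161,53),28),W.ray((194,163),18),"tray corners",W.ray((248,248),42),"partition",W.ray((205,325),35))
print([S.ray(u,42)[:2].round() for u in((342,210),(414,255),(375,295),(305,249))])
h=blob(D.img,(151,260),(0,0,120),(179,60,255),r=14); hs=blob(S.img,(227,128),(0,0,130),(179,60,255),r=10)
for q in ([(S,hs)],[(D,h)]): 
    if q[0][1] is not None: print(fit(q,48))
```

```text
thick [582.8284052   31.71432828]
(255, 19, 75, 81) (array([582.10164965,  28.23343973]), array([0., 0.]), [1.01])
thin [ 627.62173795 -126.58666727]
(288, 155, 65, 63) (array([ 627.28220622, -129.37004069]), array([-0., -0.]), [1.0])
tops [581.59590361  28.84213977  56.        ] [ 626.17231509 -128.23218114   56.        ] [434.23253304  34.24309083  28.        ] [460.23821755 -92.04344748  18.        ] tray corners [ 528.97369104 -200.91433978   42.        ] partition [ 463.88702534 -334.62708792   35.        ]
[array([ 514., -235.]), array([ 517., -438.]), array([ 364., -428.]), array([ 350., -246.])]
(array([571.36581034, 292.80659527]), array([-0.,  0.]), [1.12])
```

```bash
python3 -m jog '[1,0.9,-0.45,0,0,0,0, 1,0.9,-0.45,0,0,0,0, 1,0.9,-0.45,0,0,0,0, 1,0.9,-0.45,0,0,0,0, 1,0.9,-0.45,0,0,0,0, 1,0.9,-0.45,0,0,0,0, 1,0.9,-0.45,0,0,0,0, 1,0,0,0,0,0,0, 1,0,0,0,0,0,0]'
python3 - <<'E'
from h import *
W=Cam("wrist"); S=Cam("scene"); D=Cam("side")
cv2.imwrite("pics/wr2.png",W.img[:,:,::-1])
wb=((0,0,120),(179,60,255))
for n,p,d,col in(("yp",(431,29),58,YEL),("wf",(455,168),68,wb),("wp",(573,294),48,wb),("core",(594,153),50,BRO),("yf",(437,285),68,YEL)):
    uv=W.proj([*p,14])[0]; h=blob(W.img,uv,*col,r=40)
    print(n,uv.round(), h is not None and (cv2.boundingRect(h),fit([(W,h)],d,x0=p)))
E
```

```text
clock: 4.75
tcp_pos: [457.8, 66.4, 231.5]
tcp_rot: [180.0, -0.1, 90.3]
wrist_force: [0.4, -0.5, -0.1]
opening: 85.7
grasp_force: 0.0
yp [234. 190.] ((211, 163, 47, 49), (array([432.88602657,  31.94758956]), array([0., 0.]), [1.03]))
wf [252.  78.] ((240, 68, 22, 24), (array([454.07333294, 163.86774843]), array([-0., -0.]), [0.13]))
wp [365. -52.] False
core [368.  92.] ((354, 66, 43, 45), (array([602.46943436, 155.64385994]), array([ 0., -0.]), [0.74]))
yf [235. -42.] False
```

View pics/wr2.png

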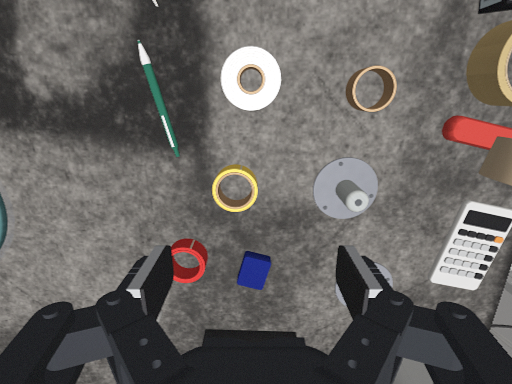

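```bash
python3 -m jog '[1,0.8,-0.02,0,0,0,0, 1,0.8,-0.02,0,0,0,0, 1,0.8,-0.02,0,0,0,0, 1,0.8,-0.03,0,0,0,0, 1,0.86,-0.03,0,0,0,0, 1,0,0,0,0,0,0]'
python3 -m jog '[1,0,0,1,0,0,0, 1,0,0,1,0,0,0, 1,0,0,1,0,0,0, 1,0,0,1,0,0,0, 1,0,0,1,0,0,0, 1,0,0,1,0,0,0, 1,0,0,1,0,0,0, 1,0,0,1,0,0,0, 1,0,0,0.6,0,0,0, 1,0,0,0.58,0,0,0]'
python3 -m jog '[-1,0,0,0,0,0,0, -1,0,0,0,0,0,0, -1,0,0,0,0,0,0, -1,0,0,0,0,0,0, -1,0,0,0,0,0,0, -1,0,0,0,0,0,0, -1,0,0,0,0,0,0, -1,0,0,0,0,0,0, -1,0,0,0,0,0,0, -1,0,0,0,0,0,0]' 35
python3 -m jog '[-1,0,0,-1,0,0,0, -1,0,0,-1,0,0,0, -1,0,0,-1,0,0,0, -1,0,0,-1,0,0,0, -1,0,0,-1,0,0,0, -1,0,0,-1,0,0,0, -1,0,0,0,0,0,0]'
python3 - <<'E'
from h import *
W=Cam("wrist"); D=Cam("side")
cv2.imwrite("pics/g1.png",np.hstack([cv2.resize(W.img,(400,300)),cv2.resize(D.img[80:280,130:400],(400,300))])[:,:,::-1])
E
```

```text
clock: 5.4
tcp_pos: [455.7, 169.3, 231.2]
tcp_rot: [180.0, -0.1, 90.2]
wrist_force: [-0.2, -0.4, 0.4]
opening: 85.4
grasp_force: 0.0
clock: 6.23
tcp_pos: [455.7, 164.2, 0.3]
tcp_rot: [-180.0, 0.1, 89.9]
wrist_force: [-0.3, -0.0, -0.4]
opening: 85.5
grasp_force: 0.0
clock: 7.07
tcp_pos: [455.4, 166.0, 1.9]
tcp_rot: [180.0, -0.0, 90.0]
wrist_force: [-0.7, -0.5, -0.9]
opening: 65.3
grasp_force: 39.9
clock: 7.65
tcp_pos: [458.1, 166.9, 156.0]
tcp_rot: [179.6, -0.2, 90.0]
wrist_force: [0.6, 1.1, -0.8]
opening: 65.4
grasp_force: 40.2
```

View pics/g1.png

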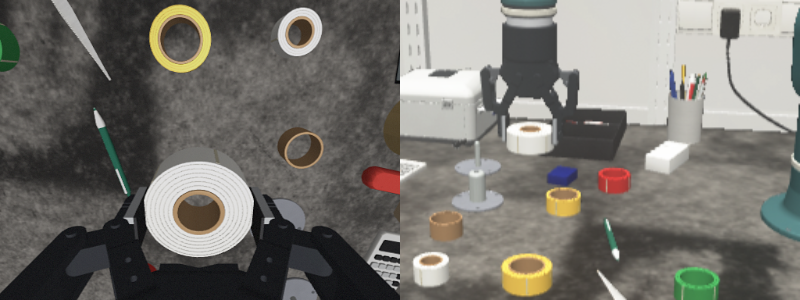

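White_full is held between the pads with its hole at pixel (256,271) in the full frame. Next I check where it sits in the grip and measure the other rolls.

Run:
```python
from h import *
W=Cam("wrist"); o=manip.get_obs(); t=o["tcp_pos"]; print(t)
print("roll centre", W.ray((256,271),t[2]-2+28)[:2])
wb=((0,0,110),(179,60,255))
for n,p,d,col in(("wp",(573,294),48,wb),("core",(594,153),50,BRO),("yf",(437,285),68,YEL)):
    uv=W.proj([*p,14])[0]; h=blob(W.img,uv,*col,r=40)
    print(n,uv.round(), h is not None and (cv2.boundingRect(h),fit([(W,h)],d,x0=p)))
```

```text
[454.9272861  165.97886612 151.44164471]
roll centre [456.86302816 167.87918193]
wp [386.  41.] ((359, 6, 61, 92), (array([577.56446962, 287.4430918 ]), array([-0., -0.]), [1.18]))
core [386. 192.] ((358, 162, 62, 55), (array([595.29698822, 155.93544028]), array([-0.,  0.]), [1.03]))
yf [233.  52.] ((192, 2, 82, 90), (array([438.61249005, 285.98968265]), array([ 0., -0.]), [1.03]))
```

```bash
python3 -m jog '[-1,-0.9,0.52,0,0,0,0, -1,-0.9,0.52,0,0,0,0, -1,-0.9,0.52,0,0,0,0, -1,-0.9,0.52,0,0,0,0, -1,-0.9,0.52,0,0,0,0, -1,-0.9,0.52,0,0,0,0, -1,-0.9,0.52,0,0,0,0, -1,-0.9,0.52,0,0,0,0, -1,-0.9,0.52,0,0,0,0, -1,-0.9,0.52,0,0,0,0]'
python3 -m jog '[-1,-0.9,0.52,0,0,0,0, -1,-0.9,0.52,0,0,0,0, -1,-0.9,0.52,0,0,0,0, -1,-0.18,0.08,0,0,0,0, -1,0,0,0,0,0,0, -1,0,0,0,0,0,0]'
python3 -m jog '[-1,0,0,0.8,0,0,0, -1,0,0,0.8,0,0,0, -1,0,0,0.6,0,0,0, -1,0,0,0.4,0,0,0, -1,0,0,0,0,0,0, -1,0,0,0,0,0,0]'
python3 - <<'E'
from h import *
W=Cam("wrist"); S=Cam("scene"); D=Cam("side"); print(manip.get_obs()["tcp_pos"])
c=lambda I:cv2.resize(I,(390,290),interpolation=cv2.INTER_CUBIC)
cv2.imwrite("pics/p1.png",np.vstack([np.hstack([c(W.img),c(S.img[90:240,240:440])]),np.hstack([c(D.img[100:250,100:300]),c(D.img)])])[:,:,::-1])
E
```

```text
clock: 8.63
tcp_pos: [584.7, -60.2, 149.6]
tcp_rot: [-179.8, 0.0, 90.0]
wrist_force: [0.4, 0.3, -1.1]
opening: 65.3
grasp_force: 40.2
clock: 9.13
tcp_pos: [625.1, -130.5, 149.9]
tcp_rot: [-179.8, -0.1, 90.0]
wrist_force: [-0.6, 1.1, -1.5]
opening: 65.5
grasp_force: 40.1
clock: 9.63
tcp_pos: [626.0, -129.9, 86.4]
tcp_rot: [-179.9, -0.0, 90.1]
wrist_force: [-0.1, -0.8, -0.6]
opening: 65.6
grasp_force: 40.1
[ 627.21607264 -130.96329527   87.99682466]
```

View pics/p1.png

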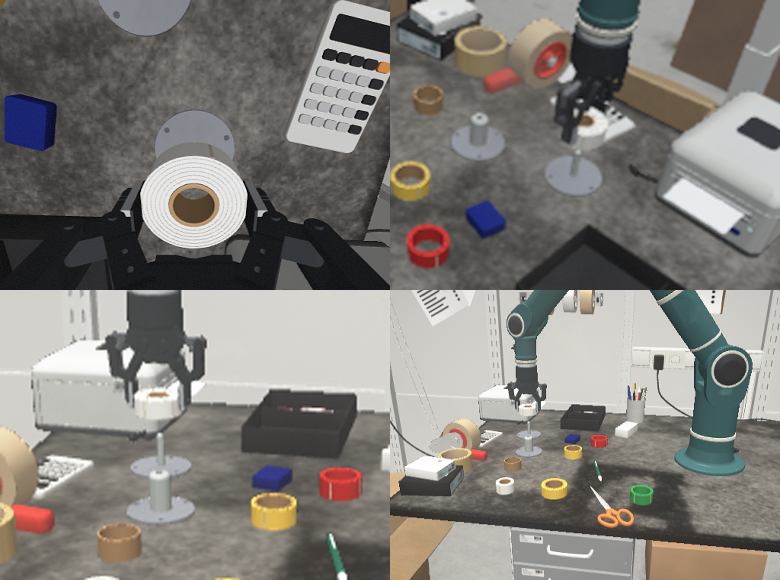

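The roll hangs over the thin spindle, and the side view has it in line. I descend slowly and check the force before releasing.

```bash
python3 -m jog '[-1,0,0,0.4,0,0,0, -1,0,0,0.4,0,0,0, -1,0,0,0.4,0,0,0, -1,0,0,0.4,0,0,0, -1,0,0,0.4,0,0,0, -1,0,0,0,0,0,0]'
python3 -m jog '[-1,0,0,0.4,0,0,0, -1,0,0,0.4,0,0,0, -1,0,0,0.3,0,0,0, -1,0,0,0,0,0,0, -1,0,0,0,0,0,0]'
python3 -c "
from h import *
W=Cam('wrist');S=Cam('scene');D=Cam('side');o=manip.get_obs();print(o['tcp_pos'],o['wrist_force'],W.proj([627,-129,56]))
c=lambda I:cv2.resize(I,(390,290),interpolation=cv2.INTER_CUBIC)
cv2.imwrite('pics/p2.png',np.hstack([c(W.img[200:340,160:350]),c(D.img[130:230,130:270])])[:,:,::-1])"
```

```text
clock: 10.28
tcp_pos: [624.6, -130.7, 33.8]
tcp_rot: [-179.7, -0.0, 90.0]
wrist_force: [0.0, 0.1, -1.0]
opening: 65.3
grasp_force: 40.1
clock: 10.7
tcp_pos: [626.2, -131.1, 8.8]
tcp_rot: [-180.0, -0.0, 90.0]
wrist_force: [0.3, -1.0, -1.2]
opening: 65.4
grasp_force: 40.3
[ 626.52785127 -131.1671053     9.5462161 ] [ 0.03413152  0.12684383 -1.24273299] [[255.32357153 301.66716343]]
```

View pics/p2.png

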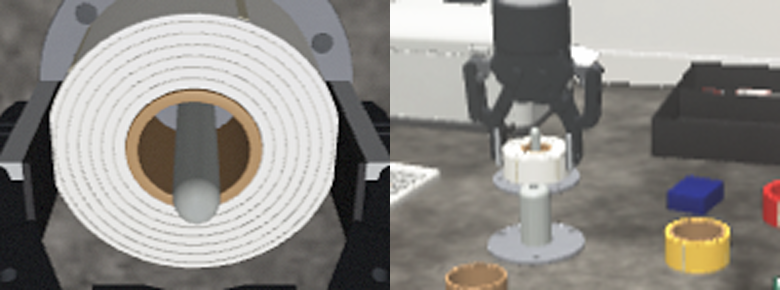

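White_full is threaded on the spindle, visible through its hole at crop (195,160). I release it and go for white_part.

```bash
python3 -m jog '[1,0,0,0,0,0,0, 1,0,0,0,0,0,0, 1,0,0,0,0,0,0, 1,0,0,0,0,0,0, 1,0,0,0,0,0,0, 1,0,0,0,0,0,0]'
python3 -m jog '[1,0,0,-0.5,0,0,0, 1,0,0,-0.5,0,0,0, 1,0,0,-1,0,0,0, 1,0,0,-1,0,0,0, 1,0,0,-1,0,0,0, 1,0,0,-1,0,0,0, 1,0,0,-1,0,0,0, 1,0.95,-0.12,0,0,0,0, 1,0.95,-0.12,0,0,0,0, 1,0.95,-0.12,0,0,0,0]'
python3 -m jog '[1,0.95,-0.12,0,0,0,0, 1,0.95,-0.12,0,0,0,0, 1,0.95,-0.12,0,0,0,0, 1,0.95,-0.12,0,0,0,0, 1,0.95,-0.12,0,0,0,0, 1,0.95,-0.12,0,0,0,0, 1,0.95,-0.12,0,0,0,0, 1,0.95,-0.12,0,0,0,0, 1,0,0,0,0,0,0, 1,0,0,0,0,0,0]'
python3 - <<'E'
from h import *
W=Cam("wrist"); print(manip.get_obs()["tcp_pos"])
uv=W.proj([573,294,14])[0]; h=blob(W.img,uv,(0,0,110),(179,60,255),r=40)
print(uv.round(), h is not None and (cv2.boundingRect(h),fit([(W,h)],48,x0=(573,294))))
cv2.imwrite("pics/wp.png",W.img[:,:,::-1])
E
```

```text
clock: 11.35
tcp_pos: [626.5, -131.1, 9.4]
tcp_rot: [180.0, 0.0, 90.0]
wrist_force: [-0.3, 0.2, 0.1]
opening: 85.3
grasp_force: 0.0
clock: 12.18
tcp_pos: [617.9, -59.6, 161.8]
tcp_rot: [179.8, -0.0, 89.9]
wrist_force: [0.3, 1.3, -0.6]
opening: 85.3
grasp_force: 0.0
clock: 13.02
tcp_pos: [593.4, 132.1, 160.6]
tcp_rot: [179.9, -0.1, 90.2]
wrist_force: [1.0, -1.1, -0.5]
opening: 85.7
grasp_force: 0.0
[593.72717661 130.21929234 160.51126601]
[231.  -1.] False
```

View pics/wp.png

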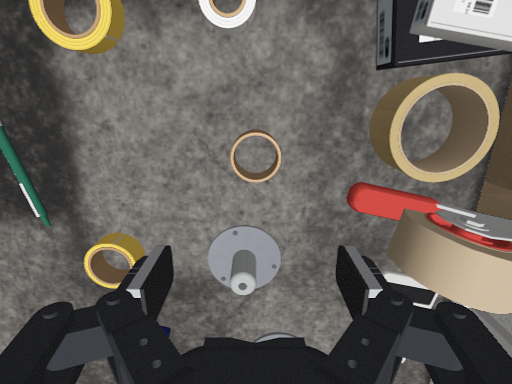

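White_part sits at the top edge (228,0), where it was predicted. I step closer and measure it.

```bash
python3 -m jog '[1,0.84,-0.2,0,0,0,0, 1,0.84,-0.2,0,0,0,0, 1,0.84,-0.2,0,0,0,0, 1,0.84,-0.22,0,0,0,0, 1,0,0,0,0,0,0, 1,0,0,0,0,0,0]'
python3 - <<'E'
from h import *
W=Cam("wrist"); print(manip.get_obs()["tcp_pos"])
uv=W.proj([573,294,14])[0]
for v in(110,90): 
  h=blob(W.img,uv,(0,0,v),(179,50,255),r=40)
  print(uv.round(), h is not None and (cv2.boundingRect(h),fit([(W,h)],48,x0=(573,294))))
E
```

```text
clock: 13.57
tcp_pos: [573.1, 213.9, 159.8]
tcp_rot: [180.0, 0.0, 90.0]
wrist_force: [-0.3, -1.1, 1.0]
opening: 85.4
grasp_force: 0.0
[573.54943618 212.49994001 159.86362053]
[254.  97.] ((240, 103, 13, 9), (array([566.74857259, 284.64700103]), array([-0.,  0.]), [0.03]))
[254.  97.] ((238, 89, 26, 23), (array([570.70420346, 291.10981182]), array([-0.,  0.]), [0.21]))
```

Run:
```python
from h import *
W=Cam("wrist"); uv=W.proj([573,294,14])[0]
for v in(140,170,190): 
  h=blob(W.img,uv,(0,0,v),(179,60,255),r=60)
  print(uv.round(), h is not None and (cv2.boundingRect(h),fit([(W,h)],48,x0=(573,294))))
c=W.img[int(uv[1])-60:int(uv[1])+60,int(uv[0])-80:int(uv[0])+80]
cv2.imwrite("pics/wpc.png",cv2.resize(c,None,fx=3,fy=3)[:,:,::-1])
```

```text
[253.  96.] ((223, 67, 54, 57), (array([570.47091847, 293.36068324]), array([0., 0.]), [1.06]))
[253.  96.] ((223, 68, 54, 56), (array([570.51896159, 293.30792506]), array([0., 0.]), [1.04]))
[253.  96.] ((223, 68, 54, 56), (array([570.52624229, 293.33046935]), array([-0.,  0.]), [1.03]))
```

View pics/wpc.png

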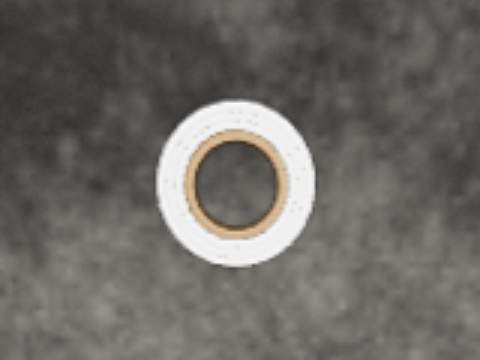

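White_part fits cleanly at (570.5, 293.3), seen at pixel (249,96) with area ratio 1.03.

```bash
python3 -m jog '[1,0.8,-0.03,0,0,0,0, 1,0.8,-0.03,0,0,0,0, 1,0.8,-0.03,0,0,0,0, 1,0.8,-0.02,0,0,0,0, 1,0,0,0.9,0,0,0, 1,0,0,0.9,0,0,0, 1,0,0,0.9,0,0,0, 1,0,0,0.9,0,0,0, 1,0,0,0.9,0,0,0, 1,0,0,0.9,0,0,0]'
python3 -m jog '[1,0,0,0.5,0,0,0, 1,0,0,0.38,0,0,0, 1,0,0,0,0,0,0, -1,0,0,0,0,0,0, -1,0,0,0,0,0,0, -1,0,0,0,0,0,0, -1,0,0,0,0,0,0, -1,0,0,0,0,0,0, -1,0,0,0,0,0,0, -1,0,0,0,0,0,0]'
python3 -m jog '[-1,0,0,0,0,0,0, -1,0,0,0,0,0,0, -1,0,0,0,0,0,0, -1,0,0,0,0,0,0, -1,0,0,-1,0,0,0, -1,0,0,-1,0,0,0, -1,0,0,-1,0,0,0, -1,0,0,-1,0,0,0, -1,0,0,-1,0,0,0, -1,0,0,-1,0,0,0]'
python3 -m jog '[-1,0,0,0,0,0,0, -1,0,0,0,0,0,0]'
python3 - <<'E'
from h import *
W=Cam("wrist"); t=manip.get_obs()["tcp_pos"]; print(t)
uv=W.proj([t[0],t[1],t[2]+12])[0]
h=blob(W.img,uv,(0,0,170),(179,60,255),r=60)
print(uv.round(), h is not None and (cv2.boundingRect(h),fit([(W,h)],48,z0=t[2]-2,x0=t[:2])))
cv2.imwrite("pics/x.png",W.img[:,:,::-1])
E
```

```text
clock: 14.5
tcp_pos: [571.5, 291.7, 23.7]
tcp_rot: [179.9, 0.1, 89.8]
wrist_force: [-0.0, 0.8, 0.2]
opening: 85.5
grasp_force: 0.0
clock: 15.33
tcp_pos: [571.3, 294.7, 3.9]
tcp_rot: [179.9, -0.1, 90.0]
wrist_force: [0.2, -0.5, 6.8]
opening: 46.4
grasp_force: 36.6
clock: 16.17
tcp_pos: [569.9, 294.2, 153.7]
tcp_rot: [180.0, -0.0, 90.0]
wrist_force: [0.9, -0.5, -0.9]
opening: 46.3
grasp_force: 36.3
clock: 16.33
tcp_pos: [570.9, 294.8, 154.2]
tcp_rot: [179.8, -0.1, 90.0]
wrist_force: [-0.2, 0.1, -0.1]
opening: 46.3
grasp_force: 36.3
[569.92840542 294.38759745 152.55939682]
[252. 258.] ((206, 230, 97, 85), (array([571.2023216 , 287.56192019]), array([0., 0.]), [0.81]))
```

```bash
python3 -m jog '[-1,-0.94,0.12,0,0,0,0, -1,-0.94,0.12,0,0,0,0, -1,-0.94,0.12,0,0,0,0, -1,-0.94,0.12,0,0,0,0, -1,-0.94,0.12,0,0,0,0, -1,-0.94,0.12,0,0,0,0, -1,-0.94,0.13,0,0,0,0, -1,-0.94,0.13,0,0,0,0, -1,-0.94,0.13,0,0,0,0, -1,-0.94,0.13,0,0,0,0]'
python3 -m jog '[-1,-0.94,0.13,0,0,0,0, -1,-0.94,0.13,0,0,0,0, -1,-0.94,0.13,0,0,0,0, -1,-0.94,0.13,0,0,0,0, -1,-0.94,0.13,0,0,0,0, -1,-0.94,0.13,0,0,0,0, -1,-0.94,0.13,0,0,0,0, -1,-0.94,0.13,0,0,0,0, -1,0,0,0,0,0,0, -1,0,0,0,0,0,0]'
python3 -m jog '[-1,0,0,0.8,0,0,0, -1,0,0,0.8,0,0,0, -1,0,0,0.6,0,0,0, -1,0,0,0.2,0,0,0, -1,0,0,0,0,0,0, -1,0,0,0,0,0,0]'
python3 - <<'E'
from h import *
W=Cam("wrist"); S=Cam("scene"); D=Cam("side"); print(manip.get_obs()["tcp_pos"], W.proj([627,-129,56]))
c=lambda I:cv2.resize(I,(260,260),interpolation=cv2.INTER_CUBIC)
cv2.imwrite("pics/p3.png",np.hstack([c(W.img[160:340,160:350]),c(S.img[110:210,285:385]),c(D.img[110:210,130:230])])[:,:,::-1])
E
```

```text
clock: 17.22
tcp_pos: [600.1, 58.0, 150.6]
tcp_rot: [-179.8, 0.0, 90.0]
wrist_force: [-0.1, 0.1, -0.2]
opening: 46.3
grasp_force: 36.3
clock: 18.05
tcp_pos: [625.9, -130.7, 150.7]
tcp_rot: [-179.8, 0.0, 89.8]
wrist_force: [0.2, 0.6, -0.2]
opening: 46.2
grasp_force: 36.3
clock: 18.55
tcp_pos: [627.2, -128.0, 92.1]
tcp_rot: [-180.0, -0.0, 90.0]
wrist_force: [0.5, -0.3, 0.5]
opening: 46.2
grasp_force: 36.3
[ 627.90132347 -128.73168719   93.36735327] [[253.43613239 222.29552443]]
```

View pics/p3.png

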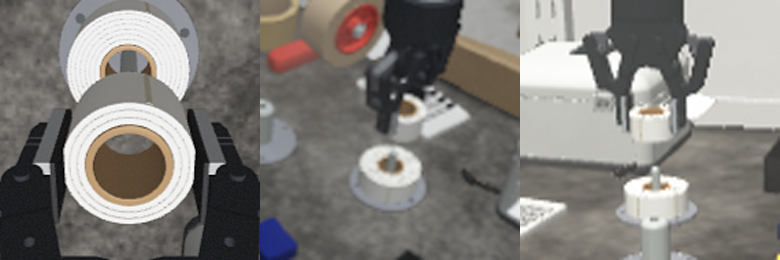

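White_part hangs over the thin spindle with white_full flat below it. I descend and release.

```bash
python3 -m jog '[-1,0,0,0.4,0,0,0, -1,0,0,0.4,0,0,0, -1,0,0,0.4,0,0,0, -1,0,0,0.4,0,0,0, -1,0,0,0.3,0,0,0, -1,0,0,0.28,0,0,0, -1,0,0,0,0,0,0, -1,0,0,0,0,0,0]'
python3 -m jog '[1,0,0,0,0,0,0, 1,0,0,0,0,0,0, 1,0,0,0,0,0,0, 1,0,0,0,0,0,0, 1,0,0,0,0,0,0, 1,0,0,0,0,0,0]'
python3 -m jog '[1,0,0,-0.5,0,0,0, 1,0,0,-0.5,0,0,0, 1,0,0,-1,0,0,0, 1,0,0,-1,0,0,0, 1,0,0,-1,0,0,0, 1,0,0,-1,0,0,0, 1,-0.8,0,0,0,0,0, 1,-0.8,0,0,0,0,0, 1,-0.8,0,0,0,0,0, 1,0,0,0,0,0,0]'
python3 - <<'E'
from h import *
W=Cam("wrist"); D=Cam("side"); print(manip.get_obs()["tcp_pos"])
c=lambda I:cv2.resize(I,(400,300),interpolation=cv2.INTER_CUBIC)
cv2.imwrite("pics/p4.png",np.hstack([c(W.img),c(D.img[130:220,120:240])])[:,:,::-1])
E
```

```text
clock: 19.37
tcp_pos: [627.2, -129.0, 37.3]
tcp_rot: [-180.0, 0.0, 90.0]
wrist_force: [-0.0, -0.0, -0.9]
opening: 46.1
grasp_force: 37.0
clock: 19.87
tcp_pos: [627.2, -128.8, 37.8]
tcp_rot: [180.0, -0.0, 90.0]
wrist_force: [-0.5, 0.1, -0.9]
opening: 85.4
grasp_force: 0.0
clock: 20.7
tcp_pos: [626.6, -194.6, 165.3]
tcp_rot: [179.8, 0.2, 89.7]
wrist_force: [0.0, -1.5, 0.1]
opening: 85.5
grasp_force: 0.0
[ 627.22032426 -189.85092317  164.21797916]
```

View pics/p4.png

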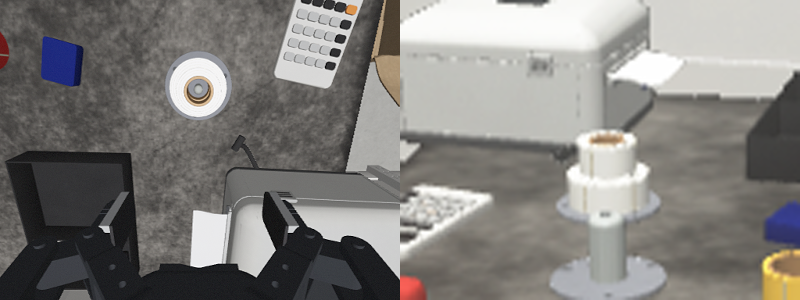

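Both white rolls are seated coaxially and flat on the thin spindle. Now I measure the tray corner and go on to yellow_full.

```bash
python3 - <<'E'
from h import *
W=Cam("wrist"); S=Cam("scene"); print("tray top corners",[W.ray(u,42)[:2].round() for u in((169,196),(6,202))], S.proj([[516,-200,42],[366,-200,42],[516,-420,42],[366,-420,42],[441,-330,35]]).round())
E
python3 -m jog '[1,0.98,-0.47,0,0,0,0, 1,0.98,-0.47,0,0,0,0, 1,0.98,-0.47,0,0,0,0, 1,0.98,-0.47,0,0,0,0, 1,0.98,-0.47,0,0,0,0, 1,0.98,-0.47,0,0,0,0, 1,0.98,-0.47,0,0,0,0, 1,0.98,-0.47,0,0,0,0, 1,0.98,-0.47,0,0,0,0, 1,0.98,-0.47,0,0,0,0]'
python3 -m jog '[1,0.98,-0.47,0,0,0,0, 1,0.98,-0.47,0,0,0,0, 1,0.98,-0.47,0,0,0,0, 1,0.98,-0.47,0,0,0,0, 1,0.98,-0.47,0,0,0,0, 1,0.98,-0.47,0,0,0,0, 1,0,0,0,0,0,0, 1,0,0,0,0,0,0]'
cat > m.py <<'E'
import sys
from h import *
x,y,d,z0=map(float,sys.argv[1:5]); col={"y":YEL,"b":BRO,"w":((0,0,170),(179,60,255))}[sys.argv[5]]
W=Cam("wrist"); t=manip.get_obs()["tcp_pos"]; uv=W.proj([x,y,z0+14])[0]; h=blob(W.img,uv,*col,r=45)
print("tcp",t.round(1),"pred px",uv.round(),h is not None and (cv2.boundingRect(h),fit([(W,h)],d,z0,x0=(x,y))))
E
python3 m.py 438 285.5 68 0 y
```

```text
tray top corners [array([ 544., -202.]), array([ 381., -208.])] [[332. 203.]
 [295. 234.]
 [407. 251.]
 [372. 292.]
 [356. 249.]]
clock: 21.73
tcp_pos: [508.7, 58.8, 163.1]
tcp_rot: [180.0, -0.0, 90.1]
wrist_force: [0.1, 0.5, -0.5]
opening: 85.7
grasp_force: 0.0
clock: 22.4
tcp_pos: [438.0, 205.7, 163.0]
tcp_rot: [-180.0, -0.0, 90.3]
wrist_force: [0.6, -0.4, -0.2]
opening: 85.6
grasp_force: 0.0
tcp [438.7 204.2 163. ] pred px [254.  98.] ((218, 58, 63, 77), (array([430.14172985, 281.26332889]), array([ 0., -0.]), [0.7]))
```

```bash
sed -i 's/^YEL=((18,110,90)/YEL=((18,70,90)/' h.py; python3 m.py 438 285.5 68 0 y
```

```text
tcp [439.2 203.2 163. ] pred px [253.  96.] ((216, 54, 76, 80), (array([438.83170495, 285.94573481]), array([ 0., -0.]), [1.05]))
```

Yellow_full is at (438.8, 286), area ratio 1.05. I grasp it.

```bash
python3 -m jog '[1,0.82,0,0,0,0,0, 1,0.82,0,0,0,0,0, 1,0.82,0,0,0,0,0, 1,0.82,0,0,0,0,0, 1,0,0,0.9,0,0,0, 1,0,0,0.9,0,0,0, 1,0,0,0.9,0,0,0, 1,0,0,0.9,0,0,0, 1,0,0,0.9,0,0,0, 1,0,0,0.9,0,0,0]'
python3 -m jog '[1,0,0,0.5,0,0,0, 1,0,0,0.5,0,0,0, 1,0,0,0,0,0,0, -1,0,0,0,0,0,0, -1,0,0,0,0,0,0, -1,0,0,0,0,0,0, -1,0,0,0,0,0,0, -1,0,0,0,0,0,0, -1,0,0,0,0,0,0, -1,0,0,0,0,0,0]'
python3 -m jog '[-1,0,0,0,0,0,0, -1,0,0,0,0,0,0, -1,0,0,-1,0,0,0, -1,0,0,-1,0,0,0, -1,0,0,-1,0,0,0, -1,0,0,-1,0,0,0, -1,0,0,-1,0,0,0, -1,0,0,-1,0,0,0, -1,0,0,0,0,0,0, -1,0,0,0,0,0,0]'
python3 m.py 439 286 68 150 y
```

```text
clock: 23.33
tcp_pos: [440.1, 284.1, 26.9]
tcp_rot: [180.0, 0.0, 89.9]
wrist_force: [0.5, 0.2, -0.3]
opening: 84.9
grasp_force: 0.0
clock: 24.17
tcp_pos: [440.1, 285.7, 4.0]
tcp_rot: [179.9, -0.1, 90.0]
wrist_force: [0.4, -0.7, 6.4]
opening: 66.1
grasp_force: 39.9
clock: 25.0
tcp_pos: [439.6, 286.0, 154.2]
tcp_rot: [179.9, -0.2, 90.0]
wrist_force: [-0.1, -0.2, -1.3]
opening: 65.9
grasp_force: 40.2
tcp [438.8 285.4 152.9] pred px [252. 257.] ((184, 188, 140, 139), (array([439.82004577, 286.40555508]), array([-0., -0.]), [1.01]))
```

It is held and centred. Now I carry it to the thick spindle.

```bash
python3 -m jog '[-1,-0.94,0.52,0,0,0,0, -1,-0.94,0.52,0,0,0,0, -1,-0.94,0.52,0,0,0,0, -1,-0.94,0.52,0,0,0,0, -1,-0.94,0.52,0,0,0,0, -1,-0.94,0.52,0,0,0,0, -1,-0.94,0.52,0,0,0,0, -1,-0.94,0.52,0,0,0,0, -1,-0.94,0.52,0,0,0,0, -1,-0.94,0.52,0,0,0,0]'
python3 -m jog '[-1,-0.94,0.5,0,0,0,0, -1,0,0,0,0,0,0, -1,0,0,0.8,0,0,0, -1,0,0,0.8,0,0,0, -1,0,0,0.8,0,0,0, -1,0,0,0.2,0,0,0, -1,0,0,0,0,0,0, -1,0,0,0,0,0,0]'
python3 m.py 582 28 68 84 y
python3 -c "
from h import *
W=Cam('wrist')
h=blob(W.img,W.proj([582,28,56])[0],(90,0,60),(140,70,240),r=45); print(W.proj([[582,28,56],[582,28,6]]))"
```

```text
clock: 25.88
tcp_pos: [568.4, 48.9, 150.9]
tcp_rot: [-179.8, 0.0, 90.0]
wrist_force: [0.2, -0.3, -1.2]
opening: 65.9
grasp_force: 40.1
clock: 26.55
tcp_pos: [581.4, 26.6, 87.4]
tcp_rot: [-179.9, 0.0, 90.0]
wrist_force: [0.8, 0.6, -0.3]
opening: 66.2
grasp_force: 40.1
tcp [582.   26.7  88.2] pred px [255. 256.] ((184, 188, 140, 139), (array([581.57187466,  27.60267656]), array([ 0., -0.]), [1.0]))
[[253.60418056 221.66102177]
 [253.6669983  196.58083501]]
```

Roll and spindle agree to within 1 mm.

```bash
python3 -m jog '[-1,0,0,0.4,0,0,0, -1,0,0,0.4,0,0,0, -1,0,0,0.4,0,0,0, -1,0,0,0.4,0,0,0, -1,0,0,0,0,0,0]'
python3 -m jog '[-1,0,0,0.4,0,0,0, -1,0,0,0.4,0,0,0, -1,0,0,0.4,0,0,0, -1,0,0,0.28,0,0,0, -1,0,0,0,0,0,0, -1,0,0,0,0,0,0]'
python3 m.py 582 28 68 6 y
```

```text
clock: 27.07
tcp_pos: [579.9, 26.7, 45.2]
tcp_rot: [-179.8, 0.0, 90.0]
wrist_force: [-0.6, 0.9, -1.2]
opening: 66.4
grasp_force: 40.1
clock: 27.57
tcp_pos: [581.6, 26.5, 10.2]
tcp_rot: [-180.0, 0.0, 90.0]
wrist_force: [0.6, 0.2, 0.0]
opening: 66.6
grasp_force: 39.3
tcp [581.6  26.6  10.3] pred px [254. 255.] ((184, 188, 140, 140), (array([581.73470329,  26.44925417]), array([-0., -0.]), [1.02]))
```

```bash
python3 -m jog '[1,0,0,0,0,0,0, 1,0,0,0,0,0,0, 1,0,0,0,0,0,0, 1,0,0,0,0,0,0, 1,0,0,0,0,0,0, 1,0,0,-0.5,0,0,0, 1,0,0,-0.5,0,0,0, 1,0,0,-1,0,0,0, 1,0,0,-1,0,0,0, 1,0,0,-1,0,0,0]'
python3 -m jog '[1,0,0,-1,0,0,0, 1,0,0,-1,0,0,0, 1,-0.5,-0.99,0,0,0,0, 1,-0.5,-0.99,0,0,0,0, 1,-0.5,-0.99,0,0,0,0, 1,-0.5,-0.99,0,0,0,0, 1,-0.5,-0.99,0,0,0,0, 1,-0.5,-0.99,0,0,0,0, 1,0,0,0,0,0,0, 1,0,0,0,0,0,0]'
python3 m.py 432.5 31 58 0 y; python3 m.py 582 28 68 6 y
```

```text
clock: 28.45
tcp_pos: [581.9, 26.5, 113.2]
tcp_rot: [179.9, -0.0, 90.0]
wrist_force: [-0.4, 0.6, 0.2]
opening: 85.9
grasp_force: 0.0
clock: 29.28
tcp_pos: [432.8, -48.8, 162.1]
tcp_rot: [179.9, -0.1, 89.9]
wrist_force: [0.8, 0.7, 0.3]
opening: 85.6
grasp_force: 0.0
tcp [434.  -48.3 162.1] pred px [253.  98.] ((221, 61, 65, 68), (array([433.12361792,  32.56631121]), array([-0.,  0.]), [1.06]))
tcp [434.4 -48.  161.9] pred px [408. 102.] ((367, 61, 88, 80), (array([582.68487666,  27.40057611]), array([ 0., -0.]), [1.02]))
```

Yellow_full sits on its stand at (582.7, 27.4), and yellow_part is at (433, 32.5).

```bash
python3 -m jog '[1,0.81,0,0,0,0,0, 1,0.81,0,0,0,0,0, 1,0.81,0,0,0,0,0, 1,0.81,0,0,0,0,0, 1,0,0,0.9,0,0,0, 1,0,0,0.9,0,0,0, 1,0,0,0.9,0,0,0, 1,0,0,0.9,0,0,0, 1,0,0,0.9,0,0,0, 1,0,0,0.9,0,0,0]'
python3 -m jog '[1,0,0,0.5,0,0,0, 1,0,0,0.45,0,0,0, 1,0,0,0,0,0,0, -1,0,0,0,0,0,0, -1,0,0,0,0,0,0, -1,0,0,0,0,0,0, -1,0,0,0,0,0,0, -1,0,0,0,0,0,0, -1,0,0,0,0,0,0, -1,0,0,0,0,0,0]'
python3 -m jog '[-1,0,0,0,0,0,0, -1,0,0,0,0,0,0, -1,0,0,-1,0,0,0, -1,0,0,-1,0,0,0, -1,0,0,-1,0,0,0, -1,0,0,-1,0,0,0, -1,0,0,-1,0,0,0, -1,0,0,-1,0,0,0, -1,0,0,0,0,0,0, -1,0,0,0,0,0,0]'
python3 m.py 433 32 58 150 y
```

```text
clock: 30.22
tcp_pos: [434.5, 33.6, 24.7]
tcp_rot: [179.9, -0.0, 90.1]
wrist_force: [-0.7, 0.4, -0.5]
opening: 85.7
grasp_force: 0.0
clock: 31.05
tcp_pos: [434.1, 33.0, 3.0]
tcp_rot: [179.9, -0.0, 90.0]
wrist_force: [0.5, -0.1, 7.7]
opening: 57.6
grasp_force: 37.4
clock: 31.88
tcp_pos: [434.1, 33.3, 153.4]
tcp_rot: [179.8, -0.1, 90.0]
wrist_force: [-0.2, 1.0, -1.0]
opening: 57.5
grasp_force: 38.0
tcp [433.1  33.1 152.3] pred px [252. 260.] ((193, 199, 122, 124), (array([434.32162843,  32.3223417 ]), array([-0.,  0.]), [1.02]))
```

```bash
python3 -m jog '[-1,-0.04,0.98,0,0,0,0, -1,-0.04,0.98,0,0,0,0, -1,-0.04,0.98,0,0,0,0, -1,-0.04,0.98,0,0,0,0, -1,-0.04,0.98,0,0,0,0, -1,0,0.99,0,0,0,0, -1,0,0,0.8,0,0,0, -1,0,0,0.8,0,0,0, -1,0,0,0.6,0,0,0, -1,0,0,0,0,0,0]'
python3 -m jog '[-1,0,0,0,0,0,0]'
python3 m.py 582 28 58 94 y
```

```text
clock: 32.77
tcp_pos: [576.9, 27.3, 92.1]
tcp_rot: [-179.5, 0.1, 90.0]
wrist_force: [-1.2, -0.1, -1.3]
opening: 57.6
grasp_force: 38.0
clock: 32.85
tcp_pos: [579.0, 27.3, 95.1]
tcp_rot: [-179.8, 0.1, 90.0]
wrist_force: [1.1, 0.2, -0.1]
opening: 57.6
grasp_force: 38.0
tcp [580.   27.3  96.4] pred px [259. 259.] ((193, 156, 121, 167), (array([579.92723214,  38.46120868]), array([-0., -0.]), [1.25]))
```

```bash
python3 -m jog '[-1,0,0.03,0.4,0,0,0, -1,0,0,0.4,0,0,0, -1,0,0,0.4,0,0,0, -1,0,0,0.4,0,0,0, -1,0,0,0.4,0,0,0, -1,0,0,0.36,0,0,0, -1,0,0,0,0,0,0, -1,0,0,0,0,0,0]'
```

```text
clock: 33.57
tcp_pos: [580.9, 27.5, 37.2]
tcp_rot: [-180.0, 0.0, 90.0]
wrist_force: [0.2, 0.4, -0.5]
opening: 58.0
grasp_force: 39.6
```

```bash
python3 -m jog '[1,0,0,0,0,0,0, 1,0,0,0,0,0,0, 1,0,0,0,0,0,0, 1,0,0,0,0,0,0, 1,0,0,0,0,0,0, 1,0,0,-0.5,0,0,0, 1,0,0,-0.5,0,0,0, 1,0,0,-1,0,0,0, 1,0,0,-1,0,0,0, 1,0,0,-1,0,0,0]'
python3 -m jog '[1,0,0,-1,0,0,0, 1,0.9,0.27,0,0,0,0, 1,0.96,0.27,0,0,0,0, 1,0,0,0,0,0,0, 1,0,0,0,0,0,0]'
python3 m.py 595 155 50 0 b; sed -i 's/BRO=.*; BLU/BRO=((5,50,40),(22,220,235)); BLU/' h.py;python3 m.py 595 155 50 0 b
```

```text
clock: 34.4
tcp_pos: [581.4, 27.5, 140.5]
tcp_rot: [179.9, -0.0, 90.0]
wrist_force: [-0.1, 0.5, 0.5]
opening: 85.3
grasp_force: 0.0
clock: 34.82
tcp_pos: [595.1, 76.1, 164.4]
tcp_rot: [179.9, -0.1, 90.2]
wrist_force: [0.8, -0.8, -0.3]
opening: 85.5
grasp_force: 0.0
tcp [594.8  74.3 164.1] pred px [254.  99.] ((226, 68, 53, 58), (array([593.57408894, 156.02243833]), array([ 0., -0.]), [0.97]))
tcp [594.6  73.3 163.8] pred px [254.  97.] ((226, 65, 56, 59), (array([594.98477056, 156.33916421]), array([0., 0.]), [1.05]))
```

```bash
python3 -m jog '[1,0.82,0,0,0,0,0, 1,0.82,0,0,0,0,0, 1,0.82,0,0,0,0,0, 1,0.82,0,0,0,0,0, 1,0,0,0.9,0,0,0, 1,0,0,0.9,0,0,0, 1,0,0,0.9,0,0,0, 1,0,0,0.9,0,0,0, 1,0,0,0.9,0,0,0, 1,0,0,0.9,0,0,0]'
python3 -m jog '[1,0,0,0.5,0,0,0, 1,0,0,0.5,0,0,0, 1,0,0,0,0,0,0, -1,0,0,0,0,0,0, -1,0,0,0,0,0,0, -1,0,0,0,0,0,0, -1,0,0,0,0,0,0, -1,0,0,0,0,0,0, -1,0,0,0,0,0,0, -1,0,0,0,0,0,0]' 20
python3 -m jog '[-1,0,0,0,0,0,0, -1,0,0,0,0,0,0, -1,0,0,-1,0,0,0, -1,0,0,-1,0,0,0, -1,0,0,-1,0,0,0, -1,0,0,-1,0,0,0, -1,0,0,-1,0,0,0, -1,0,0,-1,0,0,0, -1,0,0,0,0,0,0, -1,0,0,0,0,0,0]'
python3 m.py 595 156 50 150 b
```

```text
clock: 35.75
tcp_pos: [594.9, 154.4, 27.5]
tcp_rot: [180.0, 0.0, 89.9]
wrist_force: [-1.3, 1.2, -1.0]
opening: 85.5
grasp_force: 0.0
clock: 36.58
tcp_pos: [595.8, 156.4, 4.5]
tcp_rot: [179.9, -0.1, 90.0]
wrist_force: [-0.8, -0.5, 6.4]
opening: 48.5
grasp_force: 21.2
clock: 37.42
tcp_pos: [595.5, 156.6, 154.9]
tcp_rot: [179.8, -0.1, 90.0]
wrist_force: [0.6, 0.3, -1.0]
opening: 48.5
grasp_force: 21.1
tcp [594.5 156.5 153.4] pred px [253. 257.] ((202, 204, 104, 130), (array([594.80645378, 151.97425448]), array([0., 0.]), [1.17]))
```

```bash
cat > tray.py <<'E'
from h import *
from scipy.optimize import minimize
def run(c,guess,thr,roi):
    g=cv2.GaussianBlur(cv2.cvtColor(c.img,cv2.COLOR_RGB2GRAY),(3,3),0); m=(g<thr).astype(np.uint8)
    keep=np.zeros_like(m); x0,y0,x1,y1=roi; keep[y0:y1,x0:x1]=1
    m=cv2.morphologyEx(m*keep,cv2.MORPH_OPEN,np.ones((3,3),np.uint8))
    n,l,st,_=cv2.connectedComponentsWithStats(m); i=1+np.argmax(st[1:,4]); ys,xs=np.where(l==i)
    h=hull(np.c_[xs,ys]); M=cv2.fillConvexPoly(np.zeros_like(m),h.astype(int),1)
    def model(p):
        a=p[2]; b=np.array([[sx*75,sy*110,z] for sx in(-1,1) for sy in(-1,1) for z in(0,42)])
        r=np.array([[np.cos(a),-np.sin(a),0],[np.sin(a),np.cos(a),0],[0,0,1]])
        return cv2.fillConvexPoly(np.zeros_like(m),hull(c.proj(b@r.T+[p[0],p[1],0])).astype(int),1)
    f=lambda p:1-(M&model(p)).sum()/(M|model(p)).sum()
    s=minimize(f,guess,method="Nelder-Mead",options=dict(initial_simplex=[guess]+[list(np.add(guess,d)) for d in([20,0,0],[0,20,0],[0,0,.15])]))
    print(thr,cv2.boundingRect(h),s.x.round(2),"IoU",round(1-s.fun,3))
if __name__=="__main__":
    S=Cam("scene")
    for t in(25,35,45): run(S,[440,-325,0.0],t,(285,195,425,305))
E
python3 tray.py
```

```text
Traceback (most recent call last):
  File "tray.py", line 18, in <module>
    for t in(25,35,45): run(S,[440,-325,0.0],t,(285,195,425,305))
                        ~~~^^^^^^^^^^^^^^^^^^^^^^^^^^^^^^^^^^^^^^
  File "tray.py", line 7, in run
    n,l,st,_=cv2.connectedComponentsWithStats(m); i=1+np.argmax(st[1:,4]); ys,xs=np.where(l==i)
                                                      ~~~~~~~~~^^^^^^^^^^
ValueError: attempt to get argmax of an empty sequence
```

```bash
sed -i 's/(25,35,45)/(38,44,50,58)/' tray.py; python3 tray.py
```

```text
38 (337, 209, 77, 58) [ 535.78 -309.09   -0.75] IoU 0.292
44 (304, 208, 110, 95) [ 4.4893e+02 -3.3164e+02 -2.0000e-02] IoU 0.937
50 (304, 208, 111, 95) [ 4.4750e+02 -3.3167e+02 -3.0000e-02] IoU 0.952
58 (303, 208, 112, 96) [ 4.4957e+02 -3.3386e+02 -2.0000e-02] IoU 0.968
```

The tray fits at about (449, -333) with yaw about 0, so the larger compartment centres near (452, -287). I carry the core there.

```bash
python3 -m jog '[-1,-0.98,-0.31,0,0,0,0, -1,-0.98,-0.31,0,0,0,0, -1,-0.98,-0.31,0,0,0,0, -1,-0.98,-0.31,0,0,0,0, -1,-0.98,-0.31,0,0,0,0, -1,-0.98,-0.31,0,0,0,0, -1,-0.98,-0.31,0,0,0,0, -1,-0.98,-0.31,0,0,0,0, -1,-0.98,-0.31,0,0,0,0, -1,-0.98,-0.31,0,0,0,0]'
python3 -m jog '[-1,-0.98,-0.31,0,0,0,0, -1,-0.98,-0.31,0,0,0,0, -1,-0.98,-0.31,0,0,0,0, -1,-0.98,-0.31,0,0,0,0, -1,-0.98,-0.31,0,0,0,0, -1,-0.98,-0.31,0,0,0,0, -1,-0.98,-0.31,0,0,0,0, -1,-0.98,-0.31,0,0,0,0, -1,0,0,0,0,0,0, -1,0,0,0,0,0,0]'
python3 - <<'E'
from h import *
W=Cam("wrist"); D=Cam("side"); print(manip.get_obs()["tcp_pos"])
g=cv2.cvtColor(W.img,cv2.COLOR_RGB2GRAY)
I=W.img.copy()
for p,z in(((452,-287),2),((525,-223),42),((375,-223),42),((525,-353),35),((375,-353),35)):
    cv2.circle(I,tuple(int(v) for v in W.proj([*p,z])[0]),4,(255,0,255),1)
cv2.imwrite("pics/t1.png",I[:,:,::-1])
E
```

```text
clock: 38.4
tcp_pos: [515.8, -89.9, 151.8]
tcp_rot: [-179.9, 0.0, 90.0]
wrist_force: [0.5, -0.3, -0.8]
opening: 48.6
grasp_force: 21.1
clock: 39.23
tcp_pos: [453.7, -286.0, 152.0]
tcp_rot: [-179.9, -0.0, 89.8]
wrist_force: [0.3, -0.2, -0.1]
opening: 48.4
grasp_force: 21.1
[ 454.92889511 -283.85148386  152.10701661]
```

View pics/t1.png

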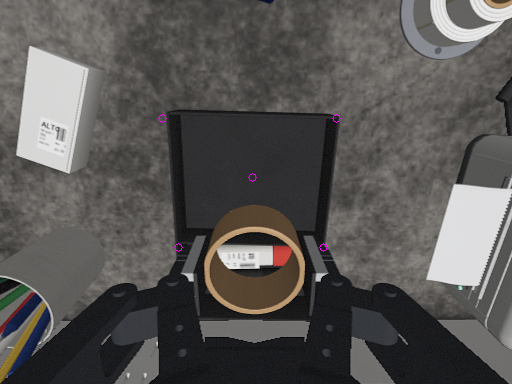

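The overlay matches the tray corners seen at (172,112) and (338,113), with the empty compartment centred near (253,175). The core's drop point is therefore right, and I lower it and open only partway.

```bash
python3 -m jog '[-1,0,0,0.8,0,0,0, -1,0,0,0.8,0,0,0, -1,0,0,0.8,0,0,0, -1,0,0,0.8,0,0,0, -1,0,0,0.6,0,0,0, -1,0,0,0.6,0,0,0, -1,0,0,0.5,0,0,0, -1,0,0,0.4,0,0,0, -1,0,0,0.35,0,0,0, -1,0,0,0,0,0,0]'
python3 -m jog '[0.45,0,0,0,0,0,0, 0.45,0,0,0,0,0,0, 0.45,0,0,0,0,0,0, 0.45,0,0,0,0,0,0, 0.45,0,0,0,0,0,0]'
python3 -m jog '[0.45,0,0,-0.5,0,0,0, 0.45,0,0,-0.5,0,0,0, 0.45,0,0,-1,0,0,0, 0.45,0,0,-1,0,0,0, 0.45,0,0,-1,0,0,0, 0.45,0,0,-1,0,0,0, 0.45,0,0,-1,0,0,0, 0.45,-1,0,-1,0,0,0, 0.45,-1,0,0,0,0,0, 0.45,-1,0,0,0,0,0]'
python3 -m jog '[0.45,-0.5,0,0,0,0,0, 0.45,0,0,0,0,0,0, 0.45,0,0,0,0,0,0, 0.45,0,0,0,0,0,0]'
python3 m.py 455 -285 50 2 b
python3 - <<'E'
from h import *
W=Cam("wrist"); S=Cam("scene"); D=Cam("side")
from h import BLU
h=blob(S.img,(289,203),*BLU,r=15); print("clip scene",cen(h)[0], "start", end=" ")
h0=blob(cv2.imread("pics/scene0.png")[:,:,::-1].copy(),(289,203),*BLU,r=15); print(cen(h0)[0])
# thick stack: yellow silhouette model (full + part) compared with what is seen
for c,n in((S,"scene"),(D,"side")):
    mod=hull(np.vstack([c.proj(cyl(582,28,6,68)),c.proj(cyl(582,28,34,58))]))
    m=cv2.inRange(cv2.cvtColor(c.img,cv2.COLOR_RGB2HSV),np.array(YEL[0]),np.array(YEL[1]))
    b=blob(c.img,cen(mod)[0],*YEL,r=20)
    print(n,"model",cv2.boundingRect(mod),"seen",b is not None and cv2.boundingRect(b))
    u,v,w,hh=cv2.boundingRect(mod)
    cv2.imwrite(f"pics/end_{n}.png",c.img[:,:,::-1])
E
```

```text
clock: 40.17
tcp_pos: [454.5, -283.8, 10.2]
tcp_rot: [-179.9, -0.1, 90.0]
wrist_force: [-0.6, 0.8, 1.7]
opening: 48.6
grasp_force: 21.1
clock: 40.58
tcp_pos: [455.6, -285.0, 12.4]
tcp_rot: [179.9, 0.0, 90.0]
wrist_force: [-0.5, -0.6, -0.5]
opening: 61.8
grasp_force: 0.0
clock: 41.42
tcp_pos: [456.5, -361.1, 190.6]
tcp_rot: [179.7, 0.1, 90.1]
wrist_force: [0.4, 0.1, -0.6]
opening: 62.1
grasp_force: 0.0
clock: 41.75
tcp_pos: [455.2, -370.9, 186.6]
tcp_rot: [-180.0, -0.1, 90.0]
wrist_force: [-0.3, -0.2, -1.0]
opening: 62.1
grasp_force: 0.0
tcp [ 455.3 -370.6  186.5] pred px [254.  92.] ((228, 62, 52, 55), (array([ 455.1561752 , -284.00691582]), array([-0., -0.]), [1.08]))
clip scene [288.49294872 202.80192308] start [288.46871009 202.81864623]
scene model (273, 142, 23, 28) seen (273, 142, 24, 28)
side model (166, 187, 29, 31) seen (167, 187, 29, 31)
```

The core lies in the compartment at (455, -284), the clip box has not moved, and the yellow stack's silhouette matches the model in both views.

```bash
python3 -c "
from station import manip
print(manip.close_job())"
```

```text
the job is handed in; nothing more can be done
None
```

I handed the job in at about 42 s: both white rolls are on the thin spindle and both yellow rolls on the thick one, full roll at the bottom of each, the empty core is in the tray's larger compartment and the clip box has not moved; the judge's result was not shown.

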